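Make up two field kits from the stock on the desk

ROBOT

A 6-joint arm with a two-finger parallel gripper is mounted at the origin on the work surface. World frame = base frame: x ahead of the robot, y to its left, z up, the work surface at z = 0. Lengths are in m, angles in rad, forces in N, time in s.
With the tool pointing down it reaches from about 0.4 to 0.925 m from the base axis. Payload 3.4 kg.
Tool frame: the origin (TCP) lies at the very end of the fingers, on their centre line; the grasp point (between the pads) lies 19 mm behind it; z points along the fingers, y is the line along which they close (so a half turn about z gives the same grasp; the last joint's range is limited). The gripper opens to 85 mm and grips with 20 to 120 N. Pads are 22 mm wide; open, the fingers measure 114 mm over their backs; the gripper's body (76 mm by 85 mm) begins 54 mm behind the grasp point. The pads swing forward as they close: fully open they stand 13 mm farther back than shut.
Start: joints at [-1.337, 0.307, 1.506, -0, 1.328, -0.073], TCP at [0.174, -0.548, 0.231] pointing down, gripper open.
Joint ranges: [-3.12, 3.12], [-1.05, 2.28], [0.14, 2.33], [-1.42, 4.57], [0.1, 2.73], [-2.68, 2.68]. Speed limits (rad/s): [2.57, 2.57, 3.14, 3.14, 3.14, 3.14].

INTERFACE

Orientations are given as a rotation vector (axis times angle).
In Python, from plant import robot gives the robot as it stands. The module is installed in compiled form; this text tells all that it offers.
- The arm moves only by the tool step_arm, never from a script. Its argument "commands" is a list of rows, each a list of 3 entries, a list of its own where there are three numbers: the shift along the world's x, y, z as a fraction of full scale, then the turn, a rotation vector about the world's x, y, z as a fraction of full scale, then the finger opening in mm, from 0 to 85.4. In form: [[[x, y, z], [wx, wy, wz], claw], ...]. A call has exactly 10 rows; each row shifts and turns the commanded pose from where the row before left it; what a row does not reach is not made up. Full scale, the value 1, is 25 mm for a shift and 90 degrees for a turn. A row lasts 1/12 s, in which the tool goes at most 41.7 mm and 7.16 degrees, less where a joint would pass 70% of its speed; a pose out of reach is approached as far as the arm can. A call with a number of a shift or a turn outside -1 to 1 is refused whole. A call with a gripper value outside its range is refused whole. The fingers move at their own pace and stop on an object; the grip force is fixed at half the most. Time passes only in rows, so rows that do not move let the fingers close, or fill a call up. It gives the time, the measured TCP pose, the force, the opening and the grip force at its end, in the units of the state.
- robot.get_state(): the state, without advancing time (a new reading comes with each control period).
- robot.grab_frame(name): name is "scene" or "side" or "wrist"; returns (picture, depth): 480x640x3 uint8, red, green, blue; 480x640 float32, m along the optical axis (not along the pixel's ray), 0 where there is no reading.
- robot.camera_params(name): a dict with "K" (3x3 intrinsics, pixels), "rvec" (rotation vector, rad) and "tvec" (3), from world to camera coordinates, as OpenCV has them; the wrist camera has in their place "T_tool_cam" (4x4, takes a point from camera to tool coordinates, whose origin is the TCP and whose axes are the flange's). Camera axes: x right, y down, z forward; pixel columns grow to the right and rows downward; lengths in m; the calibration is good to about 2 mm. A picture is of the moment at which its call begins: read the wrist's pose just before it. camera_params takes no time and is no camera call.
- robot.sign_off(): hands the job in; it is judged then, once.
The state is a dict: "time": time; "joint_pos": joint angles; "joint_velocities": joint speeds; "joint_efforts": joint torques, N m; "position": TCP position; "eef_rot": TCP orientation; "wrist_force": force on the tool from outside, world axes, zero at the start; "moment": the same for the moment, N m; "finger_gap": finger opening in m; "grasp_force": force on a finger pad.
Only numpy, scipy, OpenCV 4.12 (cv2) and the standard library are available. Lean on these libraries where they do the work, as an engineer would, in place of code of your own. Each camera call takes 0.05 s, during which the arm holds its last target. There are 200 camera calls.

TASK

Make up the two field kits: in the broad tray with three wells put the GPS receiver, the compass and the tall specimen jar, and in the long narrow tray with two wells put the tape measure and the squat sample pot. Set each thing down (do not drop it) upright in the well cut for its outline, resting fully on the well's floor. Leave the rubber stamp, the stapler and the pencil mug where they are.

Things in the scene. Friction and masses are not known exactly. Their poses are not given: they have to be found in the camera images.
- tray_three: Broad grey tray with dark foam, fixed, 180 (x) x 164 (y) mm, light well floors, rim 24 mm high, foam top 22. Origin: centre of underside, on the desk; z up. Wells 12 mm deep, floor 10 mm above the desk, centres in tray x, y (mm): GPS, rectangle 72 (x) x 126 (y), at -42, 0; compass, round, diameter 68, at +44, -36; jar, smaller round, diameter 56, at +44, +42.
- tray_two: Long narrow grey tray with dark foam, fixed, 98 (x) x 194 (y) mm, light well floors, rim 24 mm high, foam top 22. Origin: centre of underside, on the desk; z up. Wells 12 mm deep, floor 10 mm above the desk, centres in tray x, y (mm): tape measure, rectangle 50 (x) x 82 (y), at 0, -44; squat pot, round, diameter 72, at 0, +49.
- gps: Handheld GPS receiver lying screen up, grey and black, stub antenna at its +x end. 110 (x, length with antenna) x 56 (y, width) x 34 mm high; the full-width body runs from x -55 to +39 mm. About 0.2 kg. Origin: centre of its outline at its underside; z up. Grasp across the width at the origin. Either way round will do in its well.
- compass: Round brass field compass with a white dial and dark needle on top, diameter 52 mm, 32 mm high, about 0.14 kg. Origin: centre of its underside; z up. Any yaw will do.
- jar: Tall specimen jar of clear glass with a white screw cap and a paper label, standing upright, diameter 40 mm (cap 37 mm, its top 16 mm), 80 mm high, about 0.11 kg. Origin: centre of its underside; z up. Any yaw will do.
- pot: Squat clear plastic sample pot with a broad white screw lid, diameter 56 mm (lid, its top 16 mm; body 54), 46 mm high, about 0.09 kg. Origin: centre of its underside; z up. Any yaw will do.
- tape: Pocket tape measure standing on its base, black with steel discs on its two flat sides, 66 (x, its length, the tape's mouth at +x) x 34 (y, its thickness) x 62 mm high, about 0.22 kg. Origin: centre of its underside; z up. Grasp across the 34 mm thickness (upper part runs from x -29 to +17 mm). Either way round will do in its well.
- stamp: Rubber stamp: wooden block 60 (x) x 30 (y) x 22 mm with a turned wooden knob, 76 mm high in all, standing among the stock. Not part of a kit: leave it. Origin: centre of its underside; z up.
- stapler: Black desk stapler, 135 (x) x 34 (y) x 58 mm high, on the robot's side of the desk. Leave it. Origin: centre of its underside; z up.
- mug: White mug with pencils, diameter 78 mm, 92 mm high (pencils to about 160 mm), handle at its +y side, on the robot's side of the desk. Leave it. Origin: centre of its underside; z up.

How it is judged:
By the outcome, as a careful person would: the job done as asked, in the order asked, and still so for the second after the job is handed in, with the robot touching nothing.
It also fails if it takes over 109 s, if anything falls off the work surface, if the arm or the gripper's body presses on something with over 40 N, if the wrist force passes 120 N, or if a joint passes its speed limit or range.

## Working session

There is one attempt and no reset: what is moved stays moved. The work goes in short steps, Python scripts to look and compute and a tool call to move; the robot and the scene stay as the last step left them, time stands still between calls to the robot, and variables do not carry over. Pictures are saved under pics/ and viewed, at most 14 in all, crops included, and the job is handed in when it is done.

Besides the shell and the picture viewer there is one more tool, called in YAML: its name, and indented under it one key for each argument. step_arm: Moves the arm, as the interface text tells. Shift numbers are shares of 25 mm and turn numbers shares of 90 degrees, none past 1 either way. Its arguments: {"type":"object","properties":{"commands":{"type":"array"}},"required":["commands"]}

```bash
mkdir -p pics; ls; python3 - <<'E'
from plant import robot
import cv2,numpy as np
s=robot.get_state();print(s)
for n in("scene","side"):
    im,d=robot.grab_frame(n);cv2.imwrite(f"pics/{n}0.png",im[...,::-1]);np.savez(f"pics/{n}0.npz",im=im,d=d);p=robot.camera_params(n);print(n,p, (d>0).mean())
print(robot.camera_params("wrist"))
E
```

```text
pics
{'time': 0.0, 'joint_pos': array([-1.33651067e+00,  3.07566542e-01,  1.50771530e+00, -1.53858568e-05,
        1.32838417e+00, -7.34620488e-02]), 'joint_velocities': array([ 0.00012457, -0.0004328 ,  0.00089116,  0.0028199 ,  0.00126572,
        0.0010563 ]), 'joint_efforts': array([-3.06567126e-04, -4.57553208e+01, -2.51918113e+01,  1.97359632e-04,
        1.32066960e-02,  1.19331804e-05]), 'position': array([ 0.17400008, -0.54728833,  0.23036893]), 'eef_rot': array([-3.10243202e+00, -4.81192787e-01,  2.84797385e-04]), 'wrist_force': array([-0.43380957,  0.02377836,  0.72946458]), 'moment': array([ 0.01298144,  0.05214284, -0.01712547]), 'grasp_force': 0.0, 'finger_gap': 0.08526977196911766}
scene {'K': array([[508.518778  ,   0.        , 318.05967429],
       [  0.        , 508.518778  , 236.19942019],
       [  0.        ,   0.        ,   1.        ]]), 'rvec': array([ 1.64412948,  1.96721363, -0.77875618]), 'tvec': array([ 0.07795545, -0.3233293 ,  1.45226672])} 0.9960286458333333
side {'K': array([[610.73538496,   0.        , 321.34513998],
       [  0.        , 610.73538496, 249.08499412],
       [  0.        ,   0.        ,   1.        ]]), 'rvec': array([ 0.81370696, -2.39189727,  1.3228455 ]), 'tvec': array([0.38778466, 0.18822628, 0.85835091])} 0.9962174479166667
{'K': array([[412.16689865,   0.        , 320.06021211],
       [  0.        , 412.16689865, 240.29648932],
       [  0.        ,   0.        ,   1.        ]]), 'T_tool_cam': array([[-1.64832233e-04, -9.57382907e-01, -2.88821645e-01,
         7.38281241e-02],
       [ 9.99999891e-01, -2.84004197e-04,  3.70708188e-04,
        -4.69344038e-04],
       [-4.36936242e-04, -2.88821553e-01,  9.57382849e-01,
        -1.42356753e-01],
       [ 0.00000000e+00,  0.00000000e+00,  0.00000000e+00,
         1.00000000e+00]])}
```

View pics/scene0.png

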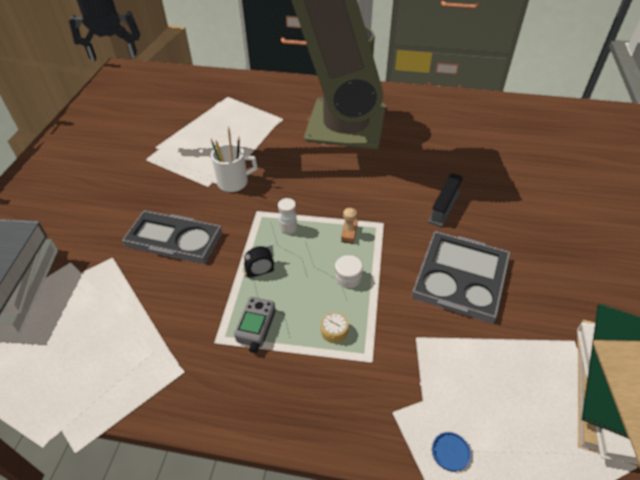

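View pics/side0.png

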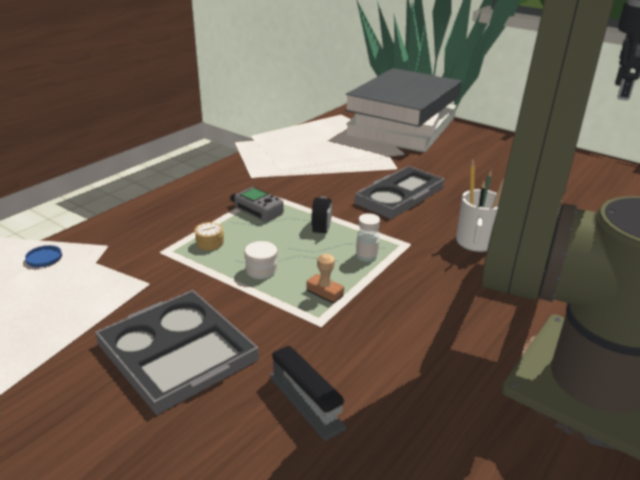

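The scene view shows tray_two at about (172,236), tray_three (463,275), jar (288,215), stamp (350,225), tape (260,262), pot (348,270), GPS (256,322) and compass (335,326). The side view agrees. Next I'll measure from the depth.

```bash
cat > h.py <<'E'
import cv2,numpy as np
from plant import robot
from scipy.spatial.transform import Rotation as R
def cloud(n,d,st=None):
    p=robot.camera_params(n);K=p["K"]
    v,u=np.mgrid[:480,:640]
    c=np.dstack([(u-K[0,2])/K[0,0]*d,(v-K[1,2])/K[1,1]*d,d])
    if n=="wrist":
        T=p["T_tool_cam"];c=c@T[:3,:3].T+T[:3,3]
        return c@R.from_rotvec(st["eef_rot"]).as_matrix().T+st["position"]
    M=R.from_rotvec(np.ravel(p["rvec"])).as_matrix()
    return (c-np.ravel(p["tvec"]))@M
def rect(xy):
    (c,s,a)=cv2.minAreaRect((xy*1000).astype(np.float32));return np.round(c,1),np.round(s,1),round(a,1)
def shot(n,tag):
    st=robot.get_state();im,d=robot.grab_frame(n)
    cv2.imwrite(f"pics/{tag}.png",im[...,::-1]);np.savez(f"pics/{tag}.npz",im=im,d=d,pos=st["position"],rv=st["eef_rot"])
    return im,d,cloud(n,d,st)
E
python3 - <<'E'
from h import *
seeds=dict(tray2=(172,236),tray3=(463,275),jar=(288,215),stamp=(350,225),tape=(260,262),pot=(348,270),gps=(256,322),compass=(335,326),mug=(230,170),stapler=(447,200))
cl={n:cloud(n,np.load(f"pics/{n}0.npz")["d"]) for n in("scene","side")}
for n,P in cl.items():
    m=(P[...,0]>.25)&(P[...,0]<.95)&(abs(P[...,1])<.5)&(P[...,2]>.012)&(P[...,2]<.2)
    print(n,"table z",np.round(np.median(P[m==0][:,2]),4))
    nn,lab,stt,_=cv2.connectedComponentsWithStats(m.astype(np.uint8))
    for i in range(1,nn):
        if stt[i,4]<60: continue
        q=P[lab==i];top=np.percentile(q[:,2],97)
        t=q[q[:,2]>top-.008]
        print(stt[i],"top",round(top,3),"all",rect(q[:,:2]),"topface",rect(t[:,:2]),np.round(np.median(t,0)*1000,0))
E
```

```text
scene table z -0.0003
[ 211  127   47   63 1515] top 0.133 all (array([ 303.2, -235.8]), array([91.6, 81.7]), 72.0) topface (array([ 304.5, -243. ]), array([48.9, 61.7]), 51.8) [ 308. -246.  135.]
[431 176  32  47 669] top 0.057 all (array([306.2, 281.4]), array([ 33. , 125.4]), 71.8) topface (array([304.8, 282.6]), array([ 31.7, 121.9]), 71.9) [305. 283.  53.]
[279 199  19  33 531] top 0.081 all (array([437.9, -67.2]), array([39.5, 39.7]), 44.8) topface (array([436.1, -68.2]), array([36.4, 35. ]), 33.4) [440. -67.  79.]
[341 208  17  34 413] top 0.076 all (array([430.6,  72.2]), array([29.8, 59.8]), 88.2) topface (array([429.6,  72. ]), array([26.7, 26.7]), 35.7) [431.  72.  72.]
[ 123  211   99   50 2107] top 0.024 all (array([ 513. , -316.3]), array([196.6, 112.2]), 84.6) topface (array([ 513. , -316.3]), array([196.6, 112.2]), 84.6) [ 516. -314.   21.]
[ 413  231   97   91 3385] top 0.025 all (array([511.9, 320.3]), array([163.9, 195.1]), 77.9) topface (array([511.9, 320.3]), array([163.9, 195.1]), 77.9) [528. 321.  22.]
[244 244  31  33 779] top 0.061 all (array([565.2, -99.2]),
[... 1601 characters left out ...]
54.4]), 54.4) [684.  82.  32.]
[244 242  33  33 915] top 0.047 all (array([552. ,  87.4]), array([55.3, 56.7]), 56.4) topface (array([552.7,  87.8]), array([53.7, 55.7]), 59.3) [549.  91.  45.]
[306 254  38  45 853] top 0.075 all (array([424.6,  71.7]), array([31.6, 62.7]), 89.2) topface (array([424.8,  71.8]), array([28.1, 26.1]), 29.6) [422.  75.  72.]
[  95  291  164  118 6320] top 0.024 all (array([509.8, 319.3]), array([165.6, 195.1]), 78.0) topface (array([509.8, 319.2]), array([165.6, 195.1]), 78.0) [514. 325.  21.]
[ 272  346   65   69 1928] top 0.056 all (array([304.1, 280.7]), array([ 32.1, 123.6]), 72.1) topface (array([302.6, 281.1]), array([ 31.9, 120.6]), 71.8) [298. 284.  53.]
```

step_arm:
  commands:
    - [[1,1,0],[0,0,-0.0233],85]
    - [[1,1,0],[0,0,-0.0233],85]
    - [[1,1,0],[0,0,-0.0233],85]
    - [[1,1,0],[0,0,-0.0233],85]
    - [[1,1,0],[0,0,-0.0233],85]
    - [[1,1,0],[0,0,-0.0233],85]
    - [[1,1,0],[0,0,-0.0233],85]
    - [[1,1,0],[0,0,-0.0233],85]
    - [[1,1,0],[0,0,-0.0233],85]
    - [[1,1,0],[0,0,-0.0233],85]

```text
time: 0.93
position: [0.4249, -0.2964, 0.231]
eef_rot: [-3.14, 0.094, 0.001]
wrist_force: [-0.0, 0.3, 0.8]
finger_gap: 0.0851
grasp_force: 0.0
```

step_arm:
  commands:
    - [[1,1,0],[0,0,0],85]
    - [[1,1,0],[0,0,0],85]
    - [[1,1,0],[0,0,0],85]
    - [[1,1,0],[0,0,0],85]
    - [[1,1,0],[0,0,0],85]
    - [[1,1,0],[0,0,0],85]
    - [[1,1,0],[0,0,0],85]
    - [[1,1,0],[0,0,0],85]
    - [[0,0,0],[0,0,0],85]
    - [[0,0,0],[0,0,0],85]

```text
time: 1.77
position: [0.6249, -0.0963, 0.2303]
eef_rot: [-3.14, 0.086, 0.002]
wrist_force: [-0.8, -0.5, -0.4]
finger_gap: 0.0848
grasp_force: 0.0
```

```bash
cat >> h.py <<'E'
def blobs(P,zmin=.012,amin=300):
    m=(P[...,0]>.35)&(P[...,0]<.95)&(abs(P[...,1])<.5)&(P[...,2]>zmin)&(P[...,2]<.1)
    nn,lab,stt,_=cv2.connectedComponentsWithStats(m.astype(np.uint8))
    for i in range(1,nn):
        if stt[i,4]<amin: continue
        q=P[lab==i];top=np.percentile(q[:,2],97);t=q[q[:,2]>top-.008]
        print(stt[i],"top",round(top,3),"all",*rect(q[:,:2]),"topface",*rect(t[:,:2]))
def tool():
    s=robot.get_state();x=R.from_rotvec(s["eef_rot"]).as_matrix()[:,0]
    print(round(s["time"],2),"tcp",np.round(s["position"]*1000,1),"yaw_x",round(np.degrees(np.arctan2(x[1],x[0])),1),"gap",round(s["finger_gap"]*1000,1),"grip",round(s["grasp_force"],1),"F",np.round(s["wrist_force"],1),"q",np.round(s["joint_pos"],2))
E
python3 - <<'E'
from h import *
tool();im,d,P=shot("wrist","w1");blobs(P)
E
```

```text
1.77 tcp [624.9 -96.3 230.3] yaw_x -3.1 gap 84.8 grip 0.0 F [-0.8 -0.5 -0.4] q [-0.22  0.39  1.38 -0.    1.37  1.41]
[ 251   28   73  146 9003] top 0.036 all [709.3 -74.8] [ 56.9 109.9] 86.2 topface [701.5 -74. ] [55.3 93. ] 86.4
[  67  107   76   67 3912] top 0.034 all [688.9  78. ] [52.  51.9] 55.5 topface [688.8  78.4] [51.4 51.4] 55.3
[ 294  237   75   84 3749] top 0.062 all [ 563.1 -100.8] [36.  69.3] 30.5 topface [561.6 -98.3] [34.2 62. ] 31.4
[  457   254   183   108 10179] top 0.024 all [ 512.4 -311.5] [181.6 110.6] 85.4 topface [ 512.5 -309.8] [177.7 112.4] 89.6
[  85  260   77   70 3983] top 0.047 all [554.1  85. ] [56.4 55.8] 14.9 topface [553.9  85.2] [56.3 55.3] 16.1
[ 282  369   43   76 2759] top 0.08 all [441.1 -70.2] [39.7 29.2] 81.3 topface [440.3 -71.3] [36.  25.4] 72.0
```

View pics/w1.png

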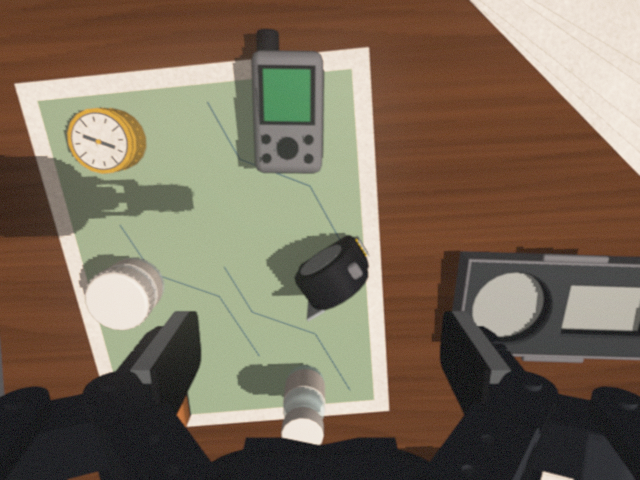

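The wrist view shows GPS (287,110), compass (103,140), pot (122,293), tape (333,272, mouth at upper right), jar (303,405) and tray_two at the right edge. Next I'll grasp the GPS at about (710,-73).

step_arm:
  commands:
    - [[0.85,0.23,-0.9],[0,0,0],85]
    - [[0.85,0.23,-0.9],[0,0,0],85]
    - [[0.85,0.23,-0.9],[0,0,0],85]
    - [[0.85,0.23,-0.9],[0,0,0],85]
    - [[0,0,-1],[0,0,0],85]
    - [[0,0,-1],[0,0,0],85]
    - [[0,0,-1],[0,0,0],85]
    - [[0,0,-1],[0,0,0],85]
    - [[0,0,-0.7],[0,0,0],85]
    - [[0,0,-0.4],[0,0,0],85]

```text
time: 2.65
position: [0.706, -0.0764, 0.0109]
eef_rot: [-3.14, 0.094, 0.009]
wrist_force: [-0.4, 0.4, -0.1]
finger_gap: 0.085
grasp_force: 0.0
```

step_arm:
  commands:
    - [[0,0,0],[0,0,0],85]
    - [[0,0,0],[0,0,0],0]
    - [[0,0,0],[0,0,0],0]
    - [[0,0,0],[0,0,0],0]
    - [[0,0,0],[0,0,0],0]
    - [[0,0,0],[0,0,0],0]
    - [[0,0,0],[0,0,0],0]
    - [[0,0,0],[0,0,0],0]
    - [[0,0,0],[0,0,0],0]
    - [[0,0,0],[0,0,0],0]

```text
time: 3.48
position: [0.7108, -0.0755, 0.0162]
eef_rot: [3.139, -0.091, 0.006]
wrist_force: [-1.3, -1.0, 6.5]
finger_gap: 0.0545
grasp_force: 66.8
```

```bash
python3 - <<'E'
from h import *
tool()
E
```

```text
3.48 tcp [710.8 -75.5  16.2] yaw_x -3.3 gap 54.5 grip 66.8 F [-1.3 -1.   6.5] q [-0.16  0.68  1.42 -0.    1.03  1.46]
```

step_arm:
  commands:
    - [[0,0,0.6],[0,0,0],0]
    - [[0,0,1],[0,0,0],0]
    - [[0,0,1],[0,0,0],0]
    - [[-0.565,0.95,1],[0,0,0.0753],0]
    - [[-0.565,0.95,1],[0,0,0.0753],0]
    - [[-0.565,0.95,0],[0,0,0.0753],0]
    - [[-0.565,0.95,0],[0,0,0.0753],0]
    - [[-0.565,0.95,0],[0,0,0.0753],0]
    - [[-0.565,0.95,0],[0,0,0.0753],0]
    - [[-0.565,0.95,0],[0,0,0.0753],0]

```text
time: 4.32
position: [0.6091, 0.0924, 0.1291]
eef_rot: [-2.908, -1.188, -0.0]
wrist_force: [1.1, 0.9, -1.6]
finger_gap: 0.0545
grasp_force: 65.8
```

step_arm:
  commands:
    - [[-0.565,0.95,0],[0,0,0.0753],0]
    - [[-0.565,0.95,0],[0,0,0.0753],0]
    - [[-0.565,0.95,0],[0,0,0.0753],0]
    - [[-0.565,0.95,0],[0,0,0.0753],0]
    - [[-0.565,0.95,0],[0,0,0.0753],0]
    - [[-0.565,0.95,0],[0,0,0],0]
    - [[-0.565,0.95,0],[0,0,0],0]
    - [[-0.565,0.95,0],[0,0,0],0]
    - [[-0.565,0.95,0],[0,0,0],0]
    - [[-0.565,0.95,0],[0,0,0],0]

```text
time: 5.15
position: [0.4679, 0.3298, 0.129]
eef_rot: [-2.441, -1.977, -0.0]
wrist_force: [-0.0, 0.3, -1.5]
finger_gap: 0.0546
grasp_force: 65.8
```

step_arm:
  commands:
    - [[0,0,0],[0,0,0],0]
    - [[0,0,-0.5],[0,0,0],0]
    - [[0,0,-0.8],[0,0,0],0]
    - [[0,0,-0.5],[0,0,0],0]
    - [[0,0,0],[0,0,0],0]
    - [[0,0,0],[0,0,0],0]
    - [[0,0,0],[0,0,0],0]
    - [[0,0,0],[0,0,0],0]
    - [[0,0,0],[0,0,0],0]
    - [[0,0,0],[0,0,0],0]

```text
time: 5.98
position: [0.4696, 0.329, 0.0847]
eef_rot: [2.442, 1.977, 0.003]
wrist_force: [-0.5, -0.3, -1.4]
finger_gap: 0.0544
grasp_force: 65.7
```

```bash
python3 - <<'E'
from h import *
tool()
a=shot("wrist","w2");b=shot("scene","s2");c=shot("side","e2");blobs(a[2])
cv2.imwrite("pics/m2.png",np.hstack([a[0][::,:,::-1][:, :],cv2.resize(b[0][180:340,380:550,::-1],(510,480))])[:,:, :][:480,:1150][::1])
m=cv2.imread("pics/m2.png");cv2.imwrite("pics/m2.png",cv2.resize(m,(800,334)))
for n,x in(("scene",b),("side",c)):
    P=x[2]
    m=(P[...,0]>.37)&(P[...,0]<.65)&(P[...,1]>.2)&(P[...,1]<.45)
    for lo,hi in((.016,.03),(.045,.105)):
        q=P[m&(P[...,2]>lo)&(P[...,2]<hi)];print(n,lo,len(q),*rect(q[:,:2]))
E
```

```text
5.98 tcp [469.6 329.   84.7] yaw_x 78.0 gap 54.4 grip 65.7 F [-0.5 -0.3 -1.4] q [0.54 0.45 1.7  0.   0.99 0.75]
[  216   101   386   336 49067] top 0.098 all [510.9 318.8] [164.5 192.7] 78.0 topface [470.8 333.9] [99.  67.7] 78.2
scene 0.016 2785 [513.9 320. ] [163.8 190.3] 77.7
scene 0.045 1115 [477.7 327.4] [109.6  68.1] 76.8
side 0.016 3891 [509.6 319.5] [165.1 194.5] 78.1
side 0.045 2387 [460.8 326.4] [106.1  75. ] 56.4
```

View pics/m2.png

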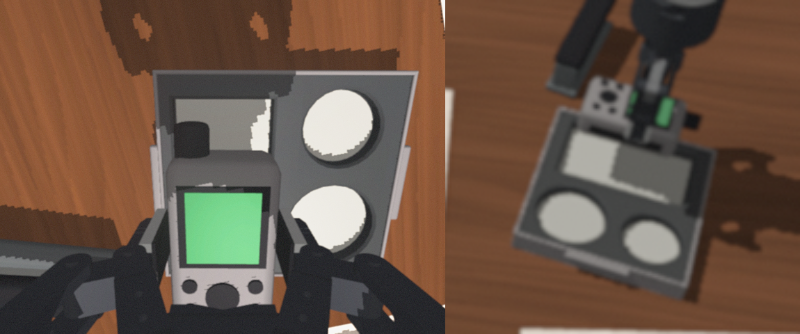

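The wrist picture shows the GPS held lengthways over its well, with the compass well nearer at lower right and the jar well at upper right. The offset is about 1 mm.

step_arm:
  commands:
    - [[0,-0.03,-0.6],[0,0,0],0]
    - [[0,0,-0.7],[0,0,0],0]
    - [[0,0,-0.5],[0,0,0],0]
    - [[0,0,-0.25],[0,0,0],0]
    - [[0,0,-0.1],[0,0,0],0]
    - [[0,0,-0.05],[0,0,0],0]
    - [[0,0,-0.04],[0,0,0],0]
    - [[0,0,-0.04],[0,0,0],0]
    - [[0,0,0],[0,0,0],0]
    - [[0,0,0],[0,0,0],0]

```text
time: 6.97
position: [0.4694, 0.3282, 0.0273]
eef_rot: [2.442, 1.977, 0.002]
wrist_force: [0.7, 0.3, -0.7]
finger_gap: 0.0547
grasp_force: 65.8
```

```bash
python3 - <<'E'
from h import *
tool()
E
```

```text
6.97 tcp [469.4 328.2  27.3] yaw_x 78.0 gap 54.7 grip 65.8 F [ 0.7  0.3 -0.7] q [0.54 0.53 1.75 0.   0.87 0.75]
```

step_arm:
  commands:
    - [[0,0,-0.03],[0,0,0],0]
    - [[0,0,-0.03],[0,0,0],0]
    - [[0,0,-0.03],[0,0,0],0]
    - [[0,0,0],[0,0,0],0]
    - [[0,0,0],[0,0,0],0]
    - [[0,0,0],[0,0,0],0]
    - [[0,0,0],[0,0,0],0]
    - [[0,0,0],[0,0,0],0]
    - [[0,0,0],[0,0,0],0]
    - [[0,0,0],[0,0,0],0]

```text
time: 7.8
position: [0.4694, 0.3282, 0.0262]
eef_rot: [2.442, 1.977, 0.002]
wrist_force: [-1.5, -2.0, 9.0]
finger_gap: 0.0544
grasp_force: 67.0
```

step_arm:
  commands:
    - [[0,0,0],[0,0,0],68]
    - [[0,0,0],[0,0,0],68]
    - [[0,0,0],[0,0,0],68]
    - [[0,0,0.4],[0,0,0],68]
    - [[0,0,1],[0,0,0],68]
    - [[0,0,1],[0,0,0.0769],85]
    - [[0,0,1],[0,0,0.0769],85]
    - [[0.878,-0.997,0],[0,0,0.0769],85]
    - [[0.878,-0.997,0],[0,0,0.0769],85]
    - [[0.878,-0.997,0],[0,0,0.0769],85]

```text
time: 8.63
position: [0.5358, 0.2532, 0.1113]
eef_rot: [1.732, 2.619, 0.003]
wrist_force: [0.5, 0.4, -0.5]
finger_gap: 0.0847
grasp_force: 0.0
```

step_arm:
  commands:
    - [[0.878,-0.997,0],[0,0,0.0769],85]
    - [[0.878,-0.997,0],[0,0,0.0769],85]
    - [[0.878,-0.997,0],[0,0,0.0769],85]
    - [[0.878,-0.997,0],[0,0,0.0769],85]
    - [[0.878,-0.997,0],[0,0,0.0769],85]
    - [[0.878,-0.997,0],[0,0,0.0769],85]
    - [[0.878,-0.997,0],[0,0,0.0769],85]
    - [[0,0,-0.6],[0,0,0.0769],85]
    - [[0,0,-0.6],[0,0,0],85]
    - [[0,0,0],[0,0,0],85]

```text
time: 9.47
position: [0.6867, 0.0776, 0.0768]
eef_rot: [-0.331, -3.119, 0.001]
wrist_force: [-1.3, 0.1, -0.7]
finger_gap: 0.085
grasp_force: 0.0
```

```bash
python3 - <<'E'
from h import *
tool()
P=shot("wrist","w3")[2];P[P[...,0]<.6]=0;blobs(P)
P=shot("scene","s3")[2]
m=(P[...,0]>.37)&(P[...,0]<.65)&(P[...,1]>.2)&(P[...,1]<.45)
q=P[m&(P[...,2]>.035)&(P[...,2]<.06)];print(np.percentile(q[:,2],[10,50,90]),*rect(q[:,:2]))
E
```

```text
9.47 tcp [686.7  77.6  76.8] yaw_x 167.9 gap 85.0 grip 0.0 F [-1.3  0.1 -0.7] q [ 0.05  0.6   1.42  0.    1.13 -1.31]
[ 271  216  106  110 8914] top 0.034 all [688.5  79.2] [51.7 52. ] 54.9 topface [688.7  79.3] [50.9 51.7] 61.4
[169 311  33  67 740] top 0.1 all [676.9  36.5] [23.3  7.2] 5.8 topface [676.9  36.5] [23.3  7.2] 5.8
[440 311  35  67 770] top 0.1 all [695.2 120.2] [ 7.1 23.8] 61.5 topface [695.2 120.2] [ 7.1 23.8] 61.5
[0.03871245 0.04337291 0.04600847] [470.9 327.9] [108.1  59. ] 77.8
```

step_arm:
  commands:
    - [[0.08,0.06,-0.9],[0,0,0],85]
    - [[0,0,-0.9],[0,0,0],85]
    - [[0,0,-0.5],[0,0,0],85]
    - [[0,0,-0.25],[0,0,0],85]
    - [[0,0,0],[0,0,0],0]
    - [[0,0,0],[0,0,0],0]
    - [[0,0,0],[0,0,0],0]
    - [[0,0,0],[0,0,0],0]
    - [[0,0,0],[0,0,0],0]
    - [[0,0,0],[0,0,0],0]

```text
time: 10.4
position: [0.6919, 0.0803, 0.018]
eef_rot: [0.329, 3.121, 0.001]
wrist_force: [-0.5, -0.2, 6.4]
finger_gap: 0.0489
grasp_force: 62.5
```

step_arm:
  commands:
    - [[0,0,0],[0,0,0],0]
    - [[0,0,0],[0,0,0],0]
    - [[0,0,0.5],[0,0,0],0]
    - [[0,0,1],[0,0,0],0]
    - [[0,0,1],[0,0,0],0]
    - [[0,0,1],[0,0,0],0]
    - [[0,0,0.5],[0,0,0],0]
    - [[0,0,0],[0,0,0],0]
    - [[0,0,0],[0,0,0],0]
    - [[0,0,0],[0,0,0],0]

```text
time: 11.23
position: [0.6893, 0.0802, 0.1144]
eef_rot: [-0.329, -3.122, 0.001]
wrist_force: [0.5, -0.2, -3.1]
finger_gap: 0.0483
grasp_force: 62.7
```

```bash
python3 - <<'E'
from h import *
tool()
E
```

```text
11.23 tcp [689.3  80.2 114.4] yaw_x 168.0 gap 48.3 grip 62.7 F [ 0.5 -0.2 -3.1] q [ 0.05  0.56  1.38  0.    1.2  -1.31]
```

```bash
python3 - <<'E'
from h import *
im,d,P=shot("wrist","w4")
s=robot.get_state()
m=(np.hypot(P[...,0]-s["position"][0],P[...,1]-s["position"][1])<.019)&(P[...,2]<.2)&(P[...,2]>.1)
q=P[m];A=np.c_[q[:,:2],np.ones(len(q))];c,r,_,_=np.linalg.lstsq(A,q[:,2],rcond=None)
print(len(q),np.degrees(c[:2]),np.median(q[:,2]))
m=(np.hypot(P[...,0]-s["position"][0],P[...,1]-s["position"][1])<.06)&(P[...,2]>.125)&(P[...,2]<.136);print(*rect(P[m][:,:2]))
cv2.imwrite("pics/w4c.png",im[150:480,160:480,::-1])
P=shot("side","e4")[2]
m=(np.hypot(P[...,0]-s["position"][0],P[...,1]-s["position"][1])<.04)&(P[...,2]>.08);print(np.percentile(P[m][:,2],[0,1,3]))
E
```

```text
14130 [-111.62412371   29.19569481] 0.129486983758564
[684.9  79.9] [60.2 53.4] 40.0
[0.09569491 0.10256708 0.11386455]
```

View pics/w4c.png

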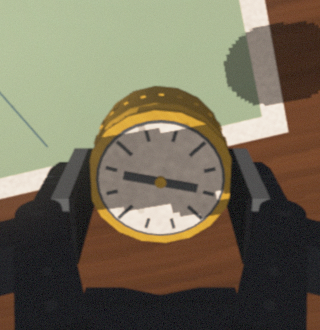

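The crop shows the compass held centrally between the pads (160,180). I'll check that it's level.

```bash
python3 - <<'E'
from h import *
a=np.load("pics/w4.npz");P=cloud("wrist",a["d"],dict(position=a["pos"],eef_rot=a["rv"]))
im=a["im"].astype(int);v,u=np.mgrid[:480,:640]
m=(np.hypot(u-320,(v-330))<42)
q=P[m];q=q[abs(q[:,2]-np.median(q[:,2]))<.02];A=np.c_[q[:,:2],np.ones(len(q))];c=np.linalg.lstsq(A,q[:,2],rcond=None)[0]
print(len(q),np.degrees(c[:2]),np.median(q,0),np.std(A@c-q[:,2]))
E
```

```text
5497 [-0.23134062  0.07899793] [0.6867974  0.08118333 0.12884884] 0.0006493727618656889
```

step_arm:
  commands:
    - [[-0.706,0.973,0],[0,0,0],0]
    - [[-0.706,0.973,0],[0,0,0],0]
    - [[-0.706,0.973,0],[0,0,0],0]
    - [[-0.706,0.973,0],[0,0,0],0]
    - [[-0.706,0.973,0],[0,0,0],0]
    - [[-0.706,0.973,0],[0,0,0],0]
    - [[-0.706,0.973,0],[0,0,0],0]
    - [[-0.706,0.973,0],[0,0,0],0]
    - [[0,0,-0.8],[0,0,0],0]
    - [[0,0,-0.5],[0,0,0],0]

```text
time: 12.17
position: [0.5472, 0.2764, 0.0816]
eef_rot: [-0.324, -3.123, 0.001]
wrist_force: [-0.4, -0.8, -2.0]
finger_gap: 0.0487
grasp_force: 62.7
```

step_arm:
  commands:
    - [[0,0,-0.3],[0,0,0],0]
    - [[0,0,0],[0,0,0],0]
    - [[0,0,0],[0,0,0],0]
    - [[0,0,0],[0,0,0],0]
    - [[0,0,0],[0,0,0],0]
    - [[0,0,0],[0,0,0],0]
    - [[0,0,0],[0,0,0],0]
    - [[0,0,0],[0,0,0],0]
    - [[0,0,0],[0,0,0],0]
    - [[0,0,0],[0,0,0],0]

```text
time: 13.0
position: [0.5494, 0.2748, 0.076]
eef_rot: [0.33, 3.124, 0.0]
wrist_force: [0.3, 0.3, -1.9]
finger_gap: 0.0487
grasp_force: 62.7
```

```bash
python3 - <<'E'
from h import *
tool()
im,d,P=shot("wrist","w5")
cv2.imwrite("pics/w5c.png",im[...,::-1])
E
```

```text
13.0 tcp [549.4 274.8  76. ] yaw_x 168.0 gap 48.7 grip 62.7 F [ 0.3  0.3 -1.9] q [ 0.4   0.51  1.61  0.    1.02 -0.97]
```

View pics/w5c.png

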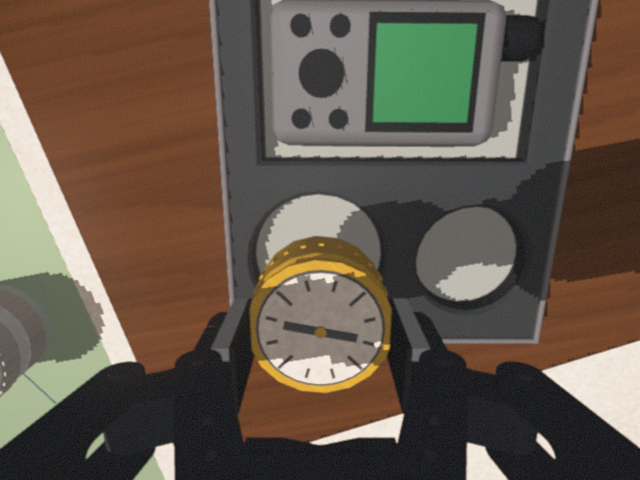

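The GPS sits in its well (around 400,80). The held compass (320,330) lines up with its well (319,254), so I'll lower it.

step_arm:
  commands:
    - [[-0.04,0,-0.8],[0,0,0],0]
    - [[0,0,-0.6],[0,0,0],0]
    - [[0,0,-0.3],[0,0,0],0]
    - [[0,0,-0.1],[0,0,0],0]
    - [[0,0,-0.04],[0,0,0],0]
    - [[0,0,-0.04],[0,0,0],0]
    - [[0,0,-0.04],[0,0,0],0]
    - [[0,0,0],[0,0,0],0]
    - [[0,0,0],[0,0,0],0]
    - [[0,0,0],[0,0,0],0]

```text
time: 13.88
position: [0.5487, 0.275, 0.0283]
eef_rot: [0.329, 3.123, 0.001]
wrist_force: [-0.7, 0.7, -2.5]
finger_gap: 0.0481
grasp_force: 62.7
```

step_arm:
  commands:
    - [[0,0,-0.03],[0,0,0],0]
    - [[0,0,-0.03],[0,0,0],0]
    - [[0,0,-0.03],[0,0,0],0]
    - [[0,0,0],[0,0,0],0]
    - [[0,0,0],[0,0,0],0]
    - [[0,0,0],[0,0,0],0]
    - [[0,0,0],[0,0,0],0]
    - [[0,0,0],[0,0,0],0]
    - [[0,0,0],[0,0,0],0]
    - [[0,0,0],[0,0,0],0]

```text
time: 14.72
position: [0.5487, 0.275, 0.0279]
eef_rot: [0.329, 3.123, 0.001]
wrist_force: [-3.2, -1.1, 12.2]
finger_gap: 0.0485
grasp_force: 64.1
```

step_arm:
  commands:
    - [[0,0,0],[0,0,0],62]
    - [[0,0,0],[0,0,0],62]
    - [[0,0,0],[0,0,0],62]
    - [[0,0,0.4],[0,0,0],62]
    - [[0,0,1],[0,0,0],62]
    - [[0,0,1],[0,0,0],85]
    - [[0,0,1],[0,0,0],85]
    - [[0,0,1],[0,0,0],85]
    - [[-0.32,-0.983,0],[0,0,0],85]
    - [[-0.32,-0.983,0],[0,0,0],85]

```text
time: 15.55
position: [0.5345, 0.2269, 0.1384]
eef_rot: [0.325, 3.119, 0.004]
wrist_force: [-0.4, -1.4, -0.1]
finger_gap: 0.0852
grasp_force: 0.0
```

step_arm:
  commands:
    - [[-0.32,-0.983,0],[0,0,0],85]
    - [[-0.32,-0.983,0],[0,0,0],85]
    - [[-0.32,-0.983,0],[0,0,0],85]
    - [[-0.32,-0.983,0],[0,0,0],85]
    - [[-0.32,-0.983,0],[0,0,0],85]
    - [[-0.32,-0.983,0],[0,0,0],85]
    - [[-0.32,-0.983,0],[0,0,0],85]
    - [[-0.32,-0.983,0],[0,0,0],85]
    - [[-0.32,-0.983,0],[0,0,0],85]
    - [[-0.32,-0.983,0],[0,0,0],85]

```text
time: 16.38
position: [0.452, -0.0212, 0.1361]
eef_rot: [0.329, 3.124, -0.0]
wrist_force: [0.1, -1.0, -0.3]
finger_gap: 0.0849
grasp_force: 0.0
```

step_arm:
  commands:
    - [[-0.32,-0.983,0],[0,0,0],85]
    - [[-0.32,-0.983,0],[0,0,0],85]
    - [[0,0,0],[0,0,0],85]
    - [[0,0,0],[0,0,0],85]
    - [[0,0,0],[0,0,0],85]
    - [[0,0,0],[0,0,0],85]
    - [[0,0,0],[0,0,0],85]
    - [[0,0,0],[0,0,0],85]
    - [[0,0,0],[0,0,0],85]
    - [[0,0,0],[0,0,0],85]

```text
time: 17.22
position: [0.4365, -0.0687, 0.1355]
eef_rot: [-0.328, -3.124, -0.0]
wrist_force: [0.7, -0.1, -0.4]
finger_gap: 0.0851
grasp_force: 0.0
```

```bash
python3 - <<'E'
from h import *
tool()
P=shot("wrist","w6")[2];P[P[...,2]>.085]=0;blobs(P)
P=shot("scene","s6")[2]
m=(P[...,0]>.37)&(P[...,0]<.65)&(P[...,1]>.2)&(P[...,1]<.45)&(P[...,2]>.032)&(P[...,2]<.06)
for k in(P[...,0]-.2*P[...,1]<.45,P[...,0]-.2*P[...,1]>.45):
  q=P[m&k];print(np.percentile(q[:,2],[10,50,90]),*rect(q[:,:2]))
E
```

```text
17.22 tcp [436.5 -68.7 135.5] yaw_x 168.0 gap 85.1 grip 0.0 F [ 0.7 -0.1 -0.4] q [-0.25  0.23  1.91  0.    1.01 -1.61]
[ 502  122  109  101 7573] top 0.076 all [426.4  69.9] [30.5 60.5] 88.4 topface [426.1  70. ] [27.6 27.5] 85.2
[ 283  199   71   96 5511] top 0.081 all [432.8 -68.6] [38.2 38.1] 32.6 topface [434.2 -68.8] [36.2 36. ] 30.8
[ 525  306  108   94 7065] top 0.047 all [551.   86.5] [56.6 53. ] 63.9 topface [551.  86.] [52.5 56.9] 16.0
[   0  319  136   75 5081] top 0.024 all [ 489.4 -267.5] [99.3 52.9] 80.4 topface [ 482.4 -267.7] [ 48.8 103.5] 0.3
[ 267  357   90   88 5192] top 0.061 all [ 561.1 -100.2] [35.5 67.9] 29.0 topface [545.4 -96.1] [48.3 36.4] 76.5
[0.0359137  0.04309886 0.04571769] [472.2 327.7] [108.7  59.6] 76.6
[0.03632787 0.04172268 0.04394593] [548.3 276.4] [52.  50.1] 5.2
```

step_arm:
  commands:
    - [[-0.08,0,-0.9],[0,0,0],85]
    - [[0,0,-0.9],[0,0,0],85]
    - [[0,0,-0.9],[0,0,0],85]
    - [[0,0,-0.7],[0,0,0],85]
    - [[0,0,-0.4],[0,0,0],85]
    - [[0,0,0],[0,0,0],0]
    - [[0,0,0],[0,0,0],0]
    - [[0,0,0],[0,0,0],0]
    - [[0,0,0],[0,0,0],0]
    - [[0,0,0],[0,0,0],0]

```text
time: 18.15
position: [0.4354, -0.0695, 0.0418]
eef_rot: [0.329, 3.122, -0.001]
wrist_force: [0.0, 0.5, 2.1]
finger_gap: 0.0371
grasp_force: 59.6
```

step_arm:
  commands:
    - [[0,0,0],[0,0,0],0]
    - [[0,0,0],[0,0,0],0]
    - [[0,0,0],[0,0,0],0]
    - [[0,0,0],[0,0,0],0]
    - [[0,0,0.4],[0,0,0],0]
    - [[0,0,0.8],[0,0,0],0]
    - [[0,0,0.8],[0,0,0],0]
    - [[0,0,0.8],[0,0,0],0]
    - [[0,0,0.8],[0,0,0],0]
    - [[0,0,0.4],[0,0,0],0]

```text
time: 18.98
position: [0.4355, -0.0694, 0.1431]
eef_rot: [0.329, 3.12, -0.001]
wrist_force: [1.1, 0.6, -1.0]
finger_gap: 0.0369
grasp_force: 60.7
```

```bash
python3 - <<'E'
from h import *
tool()
im,d,P=shot("wrist","w7");im2,_,Q=shot("side","e7")
cv2.imwrite("pics/w7c.png",np.hstack([im[120:480,140:500,::-1],im2[60:420,180:540,::-1]]))
p=robot.get_state()["position"]
for A in(P,Q):
  q=A[(np.hypot(A[...,0]-p[0],A[...,1]-p[1])<.04)&(A[...,2]>.165)&(A[...,2]<.19)];print(len(q),*rect(q[:,:2]),np.percentile(q[:,2],[50,95])) if len(q)>9 else 0
E
```

```text
18.98 tcp [435.5 -69.4 143.1] yaw_x 168.0 gap 36.9 grip 60.7 F [ 1.1  0.6 -1. ] q [-0.25  0.22  1.9   0.    1.02 -1.61]
17170 [433.9 -70.2] [77.2 37. ] 66.9 [0.18098229 0.1869809 ]
489 [431.  -69.3] [73.  31.3] 84.2 [0.1791929 0.1883464]
```

View pics/w7c.png

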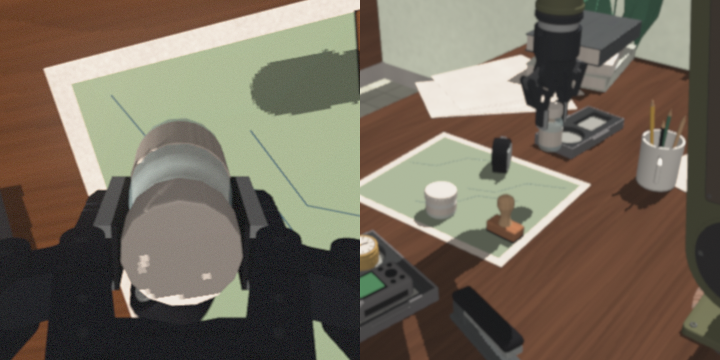

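Left crop: the jar is held upright, with its cap at (182,245). The side view agrees. Carry it to its well.

step_arm:
  commands:
    - [[0.301,0.99,0],[0,0,0],0]
    - [[0.301,0.99,0],[0,0,0],0]
    - [[0.301,0.99,0],[0,0,0],0]
    - [[0.301,0.99,0],[0,0,0],0]
    - [[0.301,0.99,0],[0,0,0],0]
    - [[0.301,0.99,0],[0,0,0],0]
    - [[0.301,0.99,0],[0,0,0],0]
    - [[0.301,0.99,0],[0,0,0],0]
    - [[0.301,0.99,0],[0,0,0],0]
    - [[0.301,0.99,0],[0,0,0],0]

```text
time: 19.92
position: [0.5089, 0.1794, 0.1393]
eef_rot: [-0.329, -3.122, 0.001]
wrist_force: [0.3, -0.7, -1.5]
finger_gap: 0.0368
grasp_force: 60.8
```

step_arm:
  commands:
    - [[0.301,0.99,0],[0,0,0],0]
    - [[0.301,0.99,0],[0,0,0],0]
    - [[0.301,0.99,0],[0,0,0],0]
    - [[0.301,0.99,0],[0,0,0],0]
    - [[0.301,0.99,0],[0,0,0],0]
    - [[0.301,0.99,0],[0,0,0],0]
    - [[0.301,0.99,0],[0,0,0],0]
    - [[0,0,0],[0,0,0],0]
    - [[0,0,-0.6],[0,0,0],0]
    - [[0,0,-0.6],[0,0,0],0]

```text
time: 20.75
position: [0.5623, 0.352, 0.1097]
eef_rot: [0.328, 3.124, 0.0]
wrist_force: [-0.5, -0.0, -1.2]
finger_gap: 0.0367
grasp_force: 60.8
```

```bash
python3 - <<'E'
from h import *
tool()
im,d,P=shot("wrist","w8")
cv2.imwrite("pics/w8c.png",im[...,::-1])
E
```

```text
20.75 tcp [562.3 352.  109.7] yaw_x 168.0 gap 36.7 grip 60.8 F [-0.5 -0.  -1.2] q [ 0.5   0.53  1.46 -0.    1.15 -0.87]
```

View pics/w8c.png

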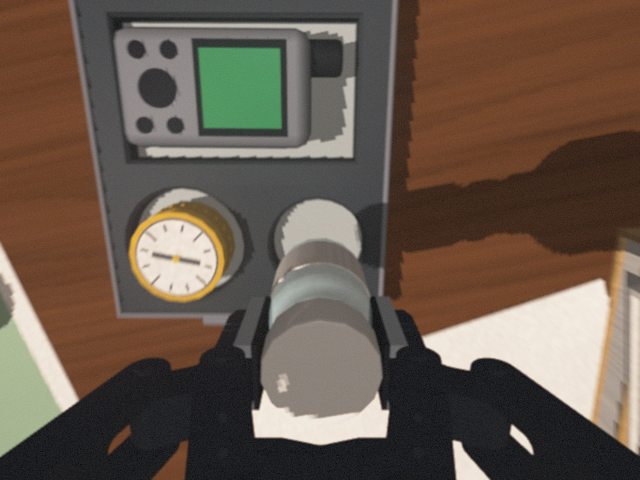

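The GPS and compass are seated, and the jar (320,355) lines up with its well (318,235). Lower it.

step_arm:
  commands:
    - [[0.02,0,-0.7],[0,0,0],0]
    - [[0,0,-0.7],[0,0,0],0]
    - [[0,0,-0.4],[0,0,0],0]
    - [[0,0,-0.2],[0,0,0],0]
    - [[0,0,-0.1],[0,0,0],0]
    - [[0,0,-0.04],[0,0,0],0]
    - [[0,0,-0.04],[0,0,0],0]
    - [[0,0,-0.04],[0,0,0],0]
    - [[0,0,0],[0,0,0],0]
    - [[0,0,0],[0,0,0],0]

```text
time: 21.63
position: [0.5631, 0.3517, 0.0557]
eef_rot: [0.329, 3.123, 0.001]
wrist_force: [-0.1, 0.4, -1.7]
finger_gap: 0.037
grasp_force: 60.8
```

step_arm:
  commands:
    - [[0,0,-0.04],[0,0,0],0]
    - [[0,0,-0.04],[0,0,0],0]
    - [[0,0,-0.03],[0,0,0],0]
    - [[0,0,0],[0,0,0],0]
    - [[0,0,0],[0,0,0],0]
    - [[0,0,0],[0,0,0],0]
    - [[0,0,0],[0,0,0],0]
    - [[0,0,0],[0,0,0],0]
    - [[0,0,0],[0,0,0],0]
    - [[0,0,0],[0,0,0],0]

```text
time: 22.47
position: [0.5628, 0.3516, 0.0523]
eef_rot: [0.329, 3.124, -0.0]
wrist_force: [0.3, -0.4, -1.4]
finger_gap: 0.0369
grasp_force: 60.8
```

step_arm:
  commands:
    - [[0,0,-0.03],[0,0,0],0]
    - [[0,0,0],[0,0,0],0]
    - [[0,0,0],[0,0,0],0]
    - [[0,0,0],[0,0,0],0]
    - [[0,0,0],[0,0,0],0]
    - [[0,0,0],[0,0,0],0]
    - [[0,0,0],[0,0,0],0]
    - [[0,0,0],[0,0,0],0]
    - [[0,0,0],[0,0,0],0]
    - [[0,0,0],[0,0,0],0]

```text
time: 23.3
position: [0.5629, 0.3516, 0.0519]
eef_rot: [0.329, 3.124, 0.0]
wrist_force: [-1.2, -1.1, 4.7]
finger_gap: 0.0367
grasp_force: 61.4
```

step_arm:
  commands:
    - [[0,0,0],[0,0,0],54]
    - [[0,0,0],[0,0,0],54]
    - [[0,0,0],[0,0,0],54]
    - [[0,0,0.4],[0,0,0],54]
    - [[0,0,0.9],[0,0,0],54]
    - [[0,0,1],[0,0,0],54]
    - [[0,0,1],[0,0,0],85]
    - [[0,0,1],[0,0,0],85]
    - [[0,-0.95,0],[0,0,0],85]
    - [[0,-0.95,0],[0,0,0],85]

```text
time: 24.13
position: [0.5645, 0.3055, 0.1623]
eef_rot: [0.325, 3.119, 0.005]
wrist_force: [0.2, -1.0, 0.4]
finger_gap: 0.0851
grasp_force: 0.0
```

step_arm:
  commands:
    - [[0,-0.95,0],[0,0,-0.0746],85]
    - [[0,-0.95,0],[0,0,-0.0746],85]
    - [[0,-0.95,0],[0,0,-0.0746],85]
    - [[0,-0.95,0],[0,0,-0.0746],85]
    - [[0,-0.95,0],[0,0,-0.0746],85]
    - [[0,-0.95,0],[0,0,-0.0746],85]
    - [[0,-0.95,0],[0,0,-0.0746],85]
    - [[0,-0.95,0],[0,0,0],85]
    - [[0,-0.95,0],[0,0,0],85]
    - [[0,-0.95,0],[0,0,0],85]

```text
time: 24.97
position: [0.5628, 0.0654, 0.1597]
eef_rot: [1.547, 2.733, 0.001]
wrist_force: [1.0, 0.5, 0.2]
finger_gap: 0.0848
grasp_force: 0.0
```

step_arm:
  commands:
    - [[0,-0.95,0],[0,0,0],85]
    - [[0,-0.95,0],[0,0,0],85]
    - [[0,-0.95,0],[0,0,0],85]
    - [[0,-0.95,0],[0,0,0],85]
    - [[0,-0.95,0],[0,0,0],85]
    - [[0,-0.95,0],[0,0,0],85]
    - [[0,-0.95,0],[0,0,0],85]
    - [[0,0,-0.4],[0,0,0],85]
    - [[0,0,0],[0,0,0],85]
    - [[0,0,0],[0,0,0],85]

```text
time: 25.8
position: [0.562, -0.0992, 0.1486]
eef_rot: [-1.548, -2.732, -0.0]
wrist_force: [-0.3, -0.7, 0.2]
finger_gap: 0.0849
grasp_force: 0.0
```

```bash
python3 - <<'E'
from h import *
tool()
im,d,P=shot("wrist","w9");P[P[...,2]>.085]=0;blobs(P)
b,_,Q=shot("scene","s9")
m=(Q[...,0]>.5)&(Q[...,0]<.65)&(Q[...,1]>.3)&(Q[...,1]<.42)&(Q[...,2]>.055)
q=Q[m];print(np.percentile(q[:,2],[50,95]),*rect(q[:,:2]),*rect(q[q[:,2]>.084][:,:2]))
cv2.imwrite("pics/m9.png",cv2.resize(np.hstack([im[...,::-1],cv2.resize(b[200:340,390:530,::-1],(480,480))]),(800,343)))
E
```

```text
25.8 tcp [562.  -99.2 148.6] yaw_x 120.9 gap 84.9 grip 0.0 F [-0.3 -0.7  0.2] q [-0.25  0.38  1.63  0.    1.14 -0.79]
[442   0  51   9 306] top 0.034 all [566.2  63.6] [28.   5.5] 28.5 topface [568.3  63. ] [15.2  2.3] 27.3
[ 291  180   59  110 5450] top 0.062 all [561.6 -98.1] [35.7 64.1] 30.0 topface [561.  -97.5] [34. 62.] 30.8
[  57  299  111  100 2955] top 0.024 all [ 472.4 -266.4] [108.6  28.5] 73.4 topface [ 471.4 -265.9] [108.8  28.4] 72.2
[ 178  340   67  102 2581] top 0.024 all [ 549.6 -260. ] [77.6 39.1] 89.8 topface [ 550. -260.] [77.6 38.4] 89.8
[0.08680839 0.09145261] [564.5 352.4] [37.4 37.3] 47.4 [564.1 352.7] [34.7 37.1] 64.4
```

View pics/m9.png

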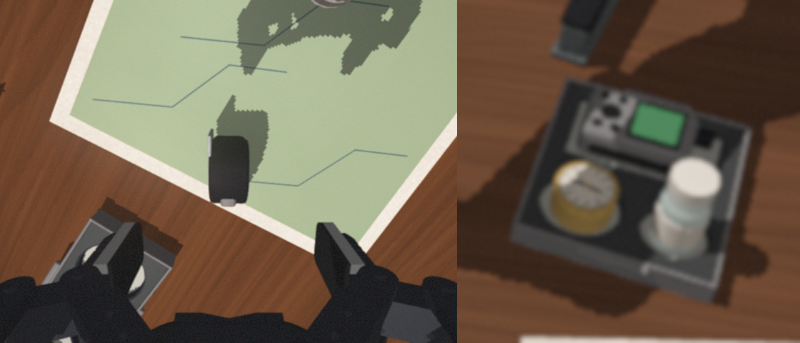

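Right crop: the tray_three kit is complete (GPS, compass, jar seated). Left: the tape is aligned at (228,170) with its mouth at the bottom. Grasp it.

step_arm:
  commands:
    - [[0,0,-1],[0,0,0],85]
    - [[0,0,-1],[0,0,0],85]
    - [[0,0,-1],[0,0,0],85]
    - [[0,0,-1],[0,0,0],85]
    - [[0,0,-0.5],[0,0,0],85]
    - [[0,0,-0.25],[0,0,0],85]
    - [[0,0,0],[0,0,0],0]
    - [[0,0,0],[0,0,0],0]
    - [[0,0,0],[0,0,0],0]
    - [[0,0,0],[0,0,0],0]

```text
time: 26.73
position: [0.5639, -0.0998, 0.0317]
eef_rot: [1.546, 2.732, 0.001]
wrist_force: [-0.8, 0.2, -0.7]
finger_gap: 0.0386
grasp_force: 0.0
```

step_arm:
  commands:
    - [[0,0,0],[0,0,0],0]
    - [[0,0,0],[0,0,0],0]
    - [[0,0,0],[0,0,0],0]
    - [[0,0,0],[0,0,0],0]
    - [[0,0,0],[0,0,0],0]
    - [[0,0,0],[0,0,0],0]
    - [[0,0,0],[0,0,0],0]
    - [[0,0,0],[0,0,0],0]
    - [[0,0,0],[0,0,0],0]
    - [[0,0,0],[0,0,0],0]

```text
time: 27.57
position: [0.5637, -0.0999, 0.0318]
eef_rot: [1.547, 2.732, 0.001]
wrist_force: [-1.4, 0.5, 6.4]
finger_gap: 0.0335
grasp_force: 59.9
```

```bash
python3 - <<'E'
from h import *
tool()
for n in("scene","side"):
    a=np.load(f"pics/{n}0.npz");P=cloud(n,a["d"]);im=a["im"].astype(int)
    m=(P[...,0]>.42)&(P[...,0]<.62)&(P[...,1]<-.2)&(P[...,1]>-.43)&(abs(P[...,2]-.011)<.006)&(im.min(2)>110)
    nn,lab,st,ce=cv2.connectedComponentsWithStats(m.astype(np.uint8))
    for i in range(1,nn):
        if st[i,4]>40: q=P[lab==i];print(n,st[i,4],*rect(q[:,:2]),np.median(q[:,2]))
E
```

```text
27.57 tcp [563.7 -99.9  31.8] yaw_x 121.0 gap 33.5 grip 59.9 F [-1.4  0.5  6.4] q [-0.25  0.52  1.75  0.    0.87 -0.79]
scene 441 [ 504.1 -362.2] [75.2 46.2] 84.0 0.009093612474178487
scene 478 [ 512.6 -269.5] [61.6 67. ] 64.4 0.009421979062280615
side 221 [ 512.2 -370.1] [62.5 42.3] 86.1 0.009494920316827027
side 259 [ 521.  -275.6] [51.2 59.3] 80.4 0.009699020286718318
```

step_arm:
  commands:
    - [[0,0,0.6],[0,0,0],0]
    - [[0,0,0.8],[0,0,0],0]
    - [[0,0,0.8],[0,0,0],0]
    - [[0,0,0.8],[0,0,0],0]
    - [[0,0,0.8],[0,0,0],0]
    - [[-0.202,-0.95,0],[0,0,-0.0661],0]
    - [[-0.202,-0.95,0],[0,0,-0.0661],0]
    - [[-0.202,-0.95,0],[0,0,-0.0661],0]
    - [[-0.202,-0.95,0],[0,0,-0.0661],0]
    - [[-0.202,-0.95,0],[0,0,-0.0661],0]

```text
time: 28.4
position: [0.5368, -0.2193, 0.1254]
eef_rot: [-2.203, -2.239, 0.0]
wrist_force: [0.8, 0.2, -1.9]
finger_gap: 0.0331
grasp_force: 60.0
```

step_arm:
  commands:
    - [[-0.202,-0.95,0],[0,0,-0.0661],0]
    - [[-0.202,-0.95,0],[0,0,0],0]
    - [[-0.202,-0.95,0],[0,0,0],0]
    - [[-0.202,-0.95,0],[0,0,0],0]
    - [[-0.202,-0.95,0],[0,0,0],0]
    - [[-0.202,-0.95,0],[0,0,0],0]
    - [[0,0,0],[0,0,0],0]
    - [[0,0,0],[0,0,0],0]
    - [[0,0,0],[0,0,0],0]
    - [[0,0,0],[0,0,0],0]

```text
time: 29.23
position: [0.507, -0.3597, 0.125]
eef_rot: [-2.31, -2.128, -0.0]
wrist_force: [0.7, 0.3, -2.1]
finger_gap: 0.0334
grasp_force: 60.1
```

```bash
python3 - <<'E'
from h import *
tool()
im,d,P=shot("wrist","w10")
m=(P[...,0]>.4)&(P[...,0]<.62)&(P[...,1]<-.19)&(P[...,1]>-.45)&(P[...,2]>.016)&(P[...,2]<.03)
q=P[m];print(*rect(q[:,:2]))
cv2.imwrite("pics/w10c.png",im[...,::-1])
m=(P[...,2]>.12)&(P[...,2]<.19)&(np.hypot(P[...,0]-.508,P[...,1]+.361)<.04)
q=P[m];t=np.percentile(q[:,2],90);print(t)
E
```

```text
29.23 tcp [ 507.  -359.7  125. ] yaw_x 85.3 gap 33.4 grip 60.1 F [ 0.7  0.3 -2.1] q [-0.69  0.46  1.54  0.    1.14 -0.6 ]
[ 512.1 -316.6] [180.1 110.4] 85.5
0.18073199561070724
```

View pics/w10c.png

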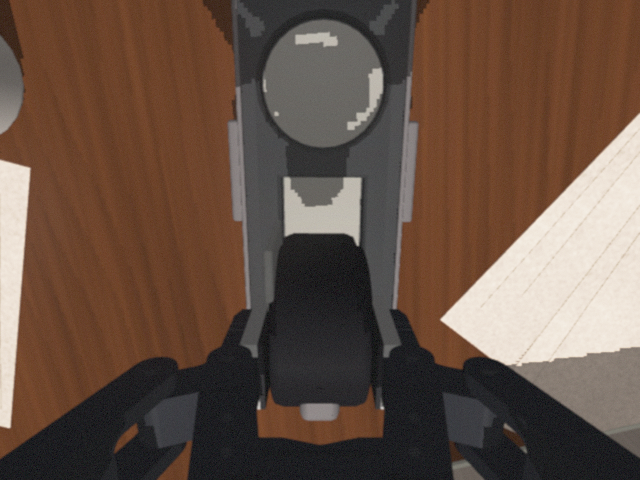

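The tape (322,320) is centred on its well (323,215), and the pot well is at (323,85). A quick check along the tray, then lower.

```bash
python3 - <<'E'
from h import *
a=np.load("pics/w10.npz");P=cloud("wrist",a["d"],dict(position=a["pos"],eef_rot=a["rv"]))
for v in (170,174,178,182,190): print(v,P[v,322])
im=a["im"];m=(np.abs(P[...,2]-.01)<.006)&(P[...,0]>.46)&(P[...,0]<.56)&(P[...,1]>-.32)&(P[...,1]<-.22);q=P[m];print(*rect(q[:,:2]))
E
```

```text
170 [ 0.51165912 -0.31644574  0.02196389]
174 [ 0.51147012 -0.31876828  0.02216877]
178 [ 0.51118557 -0.32294044  0.00953524]
182 [ 0.51099212 -0.32527239  0.01061129]
190 [ 0.51059756 -0.3300808   0.01180541]
[ 511.4 -271.1] [82.5 72.2] 21.9
```

step_arm:
  commands:
    - [[0.03,-0.03,-0.8],[0,0,0],0]
    - [[0,0,-0.9],[0,0,0],0]
    - [[0,0,-0.7],[0,0,0],0]
    - [[0,0,-0.4],[0,0,0],0]
    - [[0,0,-0.2],[0,0,0],0]
    - [[0,0,-0.1],[0,0,0],0]
    - [[0,0,-0.06],[0,0,0],0]
    - [[0,0,0],[0,0,0],0]
    - [[0,0,0],[0,0,0],0]
    - [[0,0,0],[0,0,0],0]

```text
time: 30.12
position: [0.5086, -0.3622, 0.0473]
eef_rot: [2.31, 2.127, 0.0]
wrist_force: [-0.5, 0.7, -2.2]
finger_gap: 0.0334
grasp_force: 60.2
```

step_arm:
  commands:
    - [[0,0,-0.06],[0,0,0],0]
    - [[0,0,-0.05],[0,0,0],0]
    - [[0,0,-0.04],[0,0,0],0]
    - [[0,0,-0.03],[0,0,0],0]
    - [[0,0,0],[0,0,0],0]
    - [[0,0,0],[0,0,0],0]
    - [[0,0,0],[0,0,0],0]
    - [[0,0,0],[0,0,0],0]
    - [[0,0,0],[0,0,0],0]
    - [[0,0,0],[0,0,0],0]

```text
time: 30.95
position: [0.5079, -0.3617, 0.0419]
eef_rot: [-2.311, -2.128, 0.0]
wrist_force: [0.2, 1.1, 0.2]
finger_gap: 0.0327
grasp_force: 60.4
```

step_arm:
  commands:
    - [[0,0,-0.03],[0,0,0],0]
    - [[0,0,-0.03],[0,0,0],0]
    - [[0,0,0],[0,0,0],0]
    - [[0,0,0],[0,0,0],0]
    - [[0,0,0],[0,0,0],0]
    - [[0,0,0],[0,0,0],0]
    - [[0,0,0],[0,0,0],0]
    - [[0,0,0],[0,0,0],0]
    - [[0,0,0],[0,0,0],0]
    - [[0,0,0],[0,0,0],0]

```text
time: 31.78
position: [0.5079, -0.3617, 0.0418]
eef_rot: [2.311, 2.128, -0.0]
wrist_force: [-3.0, 2.6, 9.4]
finger_gap: 0.0332
grasp_force: 61.4
```

step_arm:
  commands:
    - [[0,0,0],[0,0,0],48]
    - [[0,0,0],[0,0,0],48]
    - [[0,0,0],[0,0,0],48]
    - [[0,0,0.4],[0,0,0],48]
    - [[0,0,0.9],[0,0,0],48]
    - [[0,0,1],[0,0,0],48]
    - [[0,0,1],[0,0,0],85]
    - [[0,0,1],[0,0,0],85]
    - [[0.101,0.996,0],[0,0,0],85]
    - [[0.101,0.996,0],[0,0,0],85]

```text
time: 32.62
position: [0.5148, -0.3138, 0.1509]
eef_rot: [2.309, 2.121, 0.002]
wrist_force: [0.5, 0.6, -0.1]
finger_gap: 0.0851
grasp_force: 0.0
```

step_arm:
  commands:
    - [[0.101,0.996,0],[0,0,0],85]
    - [[0.101,0.996,0],[0,0,0],85]
    - [[0.101,0.996,0],[0,0,0],85]
    - [[0.101,0.996,0],[0,0,0],85]
    - [[0.101,0.996,0],[0,0,0],85]
    - [[0.101,0.996,0],[0,0,0],85]
    - [[0.101,0.996,0],[0,0,0],85]
    - [[0.101,0.996,0],[0,0,0],85]
    - [[0.101,0.996,0],[0,0,0],85]
    - [[0.101,0.996,0],[0,0,0],85]

```text
time: 33.45
position: [0.5385, -0.0617, 0.1485]
eef_rot: [2.311, 2.127, 0.001]
wrist_force: [0.6, 0.1, -0.3]
finger_gap: 0.0849
grasp_force: 0.0
```

step_arm:
  commands:
    - [[0.101,0.996,0],[0,0,0],85]
    - [[0.101,0.996,0],[0,0,0],85]
    - [[0.101,0.996,0],[0,0,0],85]
    - [[0.101,0.996,0],[0,0,0],85]
    - [[0.101,0.996,0],[0,0,0],85]
    - [[0.101,0.996,0],[0,0,0],85]
    - [[0,0,-1],[0,0,0],85]
    - [[0,0,-0.5],[0,0,0],85]
    - [[0,0,0],[0,0,0],85]
    - [[0,0,0],[0,0,0],85]

```text
time: 34.28
position: [0.5529, 0.0866, 0.1101]
eef_rot: [-2.31, -2.128, 0.002]
wrist_force: [-0.3, -0.3, 0.6]
finger_gap: 0.0852
grasp_force: 0.0
```

```bash
python3 - <<'E'
from h import *
tool()
im,d,P=shot("wrist","w11");P[P[...,2]>.085]=0;blobs(P)
for n in("scene","side"):
    b,_,Q=shot(n,n+"11")
    m=(Q[...,0]>.43)&(Q[...,0]<.6)&(Q[...,1]<-.3)&(Q[...,1]>-.43)&(Q[...,2]>.045)&(Q[...,2]<.1)
    q=Q[m];print(np.percentile(q[:,2],[50,95,99]),*rect(q[:,:2]))
E
```

```text
34.28 tcp [552.9  86.6 110.1] yaw_x 85.3 gap 85.2 grip 0.0 F [-0.3 -0.3  0.6] q [ 0.08  0.4   1.7  -0.    1.04  0.16]
[ 270  199  105  109 8714] top 0.047 all [553.8  86.8] [56.7 56.5] 11.3 topface [553.7  86.7] [56.6 56.3] 11.3
[  41  258  133   95 7528] top 0.076 all [427.   70.6] [30.4 60.4] 88.8 topface [427.   70.8] [27.3 27.5] 68.4
[0.06239594 0.07141723 0.07246721] [ 509.3 -357.3] [67.5 38. ] 85.5
[0.06041989 0.07068129 0.07185705] [ 504. -356.] [65.8 39.2] 81.7
```

step_arm:
  commands:
    - [[0.03,0,-1],[0,0,0],85]
    - [[0,0,-1],[0,0,0],85]
    - [[0,0,-0.8],[0,0,0],85]
    - [[0,0,-0.5],[0,0,0],85]
    - [[0,0,-0.22],[0,0,0],85]
    - [[0,0,0],[0,0,0],0]
    - [[0,0,0],[0,0,0],0]
    - [[0,0,0],[0,0,0],0]
    - [[0,0,0],[0,0,0],0]
    - [[0,0,0],[0,0,0],0]

```text
time: 35.27
position: [0.5556, 0.0865, 0.024]
eef_rot: [2.31, 2.126, 0.004]
wrist_force: [-0.3, -0.8, 6.4]
finger_gap: 0.0536
grasp_force: 63.7
```

step_arm:
  commands:
    - [[0,0,0],[0,0,0],0]
    - [[0,0,0],[0,0,0],0]
    - [[0,0,0],[0,0,0],0]
    - [[0,0,0],[0,0,0],0]
    - [[0,0,0.4],[0,0,0],0]
    - [[0,0,0.9],[0,0,0],0]
    - [[0,0,0.9],[0,0,0],0]
    - [[0,0,0.9],[0,0,0],0]
    - [[0,0,0.9],[0,0,0],0]
    - [[0,0,0],[0,0,0],0]

```text
time: 36.1
position: [0.5574, 0.0869, 0.1276]
eef_rot: [2.307, 2.124, 0.012]
wrist_force: [1.0, -0.1, -0.9]
finger_gap: 0.054
grasp_force: 63.5
```

```bash
python3 - <<'E'
from h import *
tool()
im,d,P=shot("wrist","w12")
g=(P[...,2]>.135)&(P[...,2]<.16)&(im.min(2)>90);g[:,:220]=0;g[:,420:]=0
q=P[g];A=np.c_[q[:,:2],np.ones(len(q))];c=np.linalg.lstsq(A,q[:,2],rcond=None)[0]
print(len(q),np.degrees(c[:2]),np.median(q[:,2]),*rect(q[:,:2]))
E
```

```text
36.1 tcp [557.4  86.9 127.6] yaw_x 85.3 gap 54.0 grip 63.5 F [ 1.  -0.1 -0.9] q [0.08 0.39 1.68 0.   1.07 0.16]
19390 [ 0.57379596 -1.60982313] 0.14923628194343916 [555.6  89.1] [56.  62.2] 50.7
```

step_arm:
  commands:
    - [[-0.103,-0.946,0],[0,0,0],0]
    - [[-0.103,-0.946,0],[0,0,0],0]
    - [[-0.103,-0.946,0],[0,0,0],0]
    - [[-0.103,-0.946,0],[0,0,0],0]
    - [[-0.103,-0.946,0],[0,0,0],0]
    - [[-0.103,-0.946,0],[0,0,0],0]
    - [[-0.103,-0.946,0],[0,0,0],0]
    - [[-0.103,-0.946,0],[0,0,0],0]
    - [[-0.103,-0.946,0],[0,0,0],0]
    - [[-0.103,-0.946,0],[0,0,0],0]

```text
time: 36.98
position: [0.5271, -0.1507, 0.1213]
eef_rot: [-2.31, -2.126, 0.002]
wrist_force: [0.1, 1.1, -1.4]
finger_gap: 0.0535
grasp_force: 63.5
```

step_arm:
  commands:
    - [[-0.103,-0.946,0],[0,0,0],0]
    - [[-0.103,-0.946,0],[0,0,0],0]
    - [[-0.103,-0.946,0],[0,0,0],0]
    - [[-0.103,-0.946,0],[0,0,0],0]
    - [[-0.103,-0.946,0],[0,0,0],0]
    - [[0,0,0],[0,0,0],0]
    - [[0,0,-0.6],[0,0,0],0]
    - [[0,0,-0.6],[0,0,0],0]
    - [[0,0,0],[0,0,0],0]
    - [[0,0,0],[0,0,0],0]

```text
time: 37.82
position: [0.5141, -0.2671, 0.0909]
eef_rot: [-2.308, -2.125, 0.002]
wrist_force: [-0.9, -0.1, -1.3]
finger_gap: 0.0535
grasp_force: 63.4
```

```bash
python3 - <<'E'
from h import *
tool()
im,d,P=shot("wrist","w13")
cv2.imwrite("pics/w13c.png",im[...,::-1])
E
```

```text
37.82 tcp [ 514.1 -267.1   90.9] yaw_x 85.3 gap 53.5 grip 63.4 F [-0.9 -0.1 -1.3] q [-0.55  0.45  1.67  0.    1.02 -0.47]
```

View pics/w13c.png

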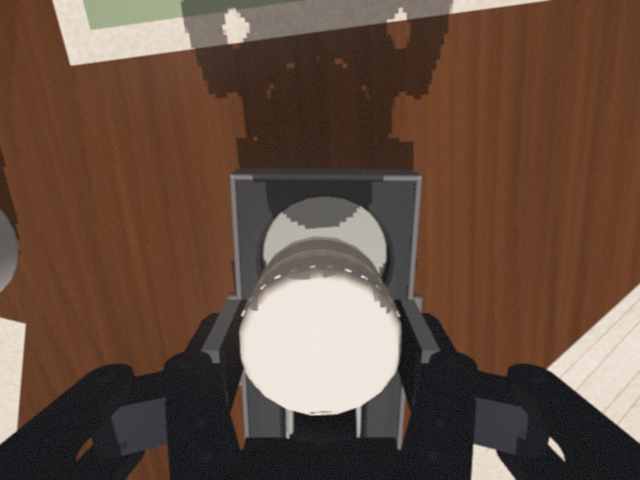

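The pot (321,335) sits over its well (325,255), about 1.5 mm short in x. Lower it.

step_arm:
  commands:
    - [[0.07,-0.03,-0.7],[0,0,0],0]
    - [[0,0,-0.7],[0,0,0],0]
    - [[0,0,-0.4],[0,0,0],0]
    - [[0,0,-0.2],[0,0,0],0]
    - [[0,0,-0.06],[0,0,0],0]
    - [[0,0,-0.05],[0,0,0],0]
    - [[0,0,-0.04],[0,0,0],0]
    - [[0,0,0],[0,0,0],0]
    - [[0,0,0],[0,0,0],0]
    - [[0,0,0],[0,0,0],0]

```text
time: 38.7
position: [0.5176, -0.2692, 0.0391]
eef_rot: [2.311, 2.127, 0.0]
wrist_force: [0.3, -0.8, -0.4]
finger_gap: 0.054
grasp_force: 63.4
```

step_arm:
  commands:
    - [[0,0,-0.04],[0,0,0],0]
    - [[0,0,-0.03],[0,0,0],0]
    - [[0,0,0],[0,0,0],0]
    - [[0,0,0],[0,0,0],0]
    - [[0,0,0],[0,0,0],0]
    - [[0,0,0],[0,0,0],0]
    - [[0,0,0],[0,0,0],0]
    - [[0,0,0],[0,0,0],0]
    - [[0,0,0],[0,0,0],0]
    - [[0,0,0],[0,0,0],0]

```text
time: 39.53
position: [0.5173, -0.269, 0.0368]
eef_rot: [2.311, 2.128, -0.0]
wrist_force: [-0.7, 1.0, -0.5]
finger_gap: 0.0534
grasp_force: 63.4
```

step_arm:
  commands:
    - [[0,0,-0.04],[0,0,0],0]
    - [[0,0,-0.03],[0,0,0],0]
    - [[0,0,-0.03],[0,0,0],0]
    - [[0,0,0],[0,0,0],0]
    - [[0,0,0],[0,0,0],0]
    - [[0,0,0],[0,0,0],0]
    - [[0,0,0],[0,0,0],0]
    - [[0,0,0],[0,0,0],0]
    - [[0,0,0],[0,0,0],0]
    - [[0,0,0],[0,0,0],0]

```text
time: 40.37
position: [0.5173, -0.269, 0.0343]
eef_rot: [2.311, 2.128, -0.0]
wrist_force: [-0.3, -0.4, -0.8]
finger_gap: 0.0537
grasp_force: 63.4
```

step_arm:
  commands:
    - [[0,0,-0.03],[0,0,0],0]
    - [[0,0,-0.03],[0,0,0],0]
    - [[0,0,0],[0,0,0],0]
    - [[0,0,0],[0,0,0],0]
    - [[0,0,0],[0,0,0],0]
    - [[0,0,0],[0,0,0],0]
    - [[0,0,0],[0,0,0],0]
    - [[0,0,0],[0,0,0],0]
    - [[0,0,0],[0,0,0],0]
    - [[0,0,0],[0,0,0],0]

```text
time: 41.2
position: [0.5174, -0.2691, 0.034]
eef_rot: [2.311, 2.127, 0.0]
wrist_force: [-2.5, 0.2, 7.4]
finger_gap: 0.054
grasp_force: 64.3
```

Contact at the floor. I'll release, rise, move clear and check.

step_arm:
  commands:
    - [[0,0,0],[0,0,0],68]
    - [[0,0,0],[0,0,0],68]
    - [[0,0,0],[0,0,0],68]
    - [[0,0,0.4],[0,0,0],68]
    - [[0,0,0.9],[0,0,0],68]
    - [[0,0,1],[0,0,0],68]
    - [[0,0,1],[0,0,0],68]
    - [[0,0,1],[0,0,0],68]
    - [[0,0,1],[0,0,0],68]
    - [[0,0,1],[0,0,0],68]

```text
time: 42.03
position: [0.5171, -0.2689, 0.1921]
eef_rot: [2.311, 2.128, 0.0]
wrist_force: [0.3, -0.4, 0.5]
finger_gap: 0.0681
grasp_force: 0.0
```

step_arm:
  commands:
    - [[0,0.8,0],[0,0,0],68]
    - [[0,0.8,0],[0,0,0],68]
    - [[0,0.8,0],[0,0,0],68]
    - [[0,0.8,0],[0,0,0],68]
    - [[0,0.8,0],[0,0,0],68]
    - [[0,0.8,0],[0,0,0],68]
    - [[0,0,0],[0,0,0],68]
    - [[0,0,0],[0,0,0],68]
    - [[0,0,0],[0,0,0],68]
    - [[0,0,0],[0,0,0],68]

```text
time: 42.87
position: [0.5176, -0.1499, 0.1906]
eef_rot: [2.311, 2.127, -0.0]
wrist_force: [0.5, -0.5, 0.3]
finger_gap: 0.0679
grasp_force: 0.0
```

```bash
python3 - <<'E'
from h import *
tool()
A=shot("scene","s14");B=shot("side","e14")
for x in(A,B):
    Q=x[2]
    for n,(cx,cy) in dict(gps=(470,328),compass=(547,275),jar=(563,351),tape=(508,-361),pot=(516,-268)).items():
        q=Q[(np.hypot(Q[...,0]-cx/1e3,Q[...,1]-cy/1e3)<.042)&(Q[...,2]>.03)&(Q[...,2]<.15)]
        print(n,np.percentile(q[:,2],[50,97]),*rect(q[:,:2]))
cv2.imwrite("pics/m14.png",np.hstack([cv2.resize(A[0][100:380,90:540,::-1],(400,249)),cv2.resize(B[0][100:430,90:480,::-1],(294,249))]))
E
```

```text
42.87 tcp [ 517.6 -149.9  190.6] yaw_x 85.2 gap 67.9 grip 0.0 F [ 0.5 -0.5  0.3] q [-0.36  0.29  1.64 -0.    1.21 -0.28]
gps [0.04341989 0.04701857] [472.1 326.9] [80.9 58.8] 75.6
compass [0.04164238 0.04489805] [548.4 276.7] [52.2 50.8] 6.5
jar [0.06964831 0.09113741] [565.4 352.2] [39.9 38.5] 70.8
tape [0.05748311 0.07094848] [ 509.1 -358.5] [67.7 39.1] 85.2
pot [0.05378239 0.05759574] [ 519.9 -266.7] [56.2 56. ] 84.4
gps [0.04351062 0.04620247] [467.5 327.3] [80.8 58.3] 76.7
compass [0.04147644 0.04392971] [545.6 276.3] [50.9 52.1] 40.4
jar [0.06609341 0.09061798] [559.2 353.3] [39.7 39.3] 8.4
tape [0.0540342  0.07095773] [ 504.3 -359.5] [69.8 38. ] 81.5
pot [0.05233581 0.0568788 ] [ 514.6 -265.7] [56.4 56.6] 34.8
```

View pics/m14.png

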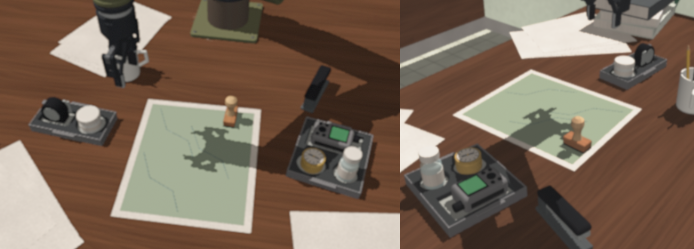

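Both views show all five things seated in their wells, with top heights of about 44, 42, 90, 72 and 56 mm. The stamp, stapler and mug haven't been touched, so I'll hand in.

```bash
python3 -c "
from plant import robot
print(robot.sign_off())"
```

```text
the job is handed in; nothing more can be done
None
```

I made up both field kits and handed the job in at about 43 s: all five items are upright on their well floors, and the stamp, stapler and mug are where they were.

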